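# Tip a bench burner up onto its stop and butt the graphite pad under it

### The arm

A 6-joint arm with a two-finger parallel gripper is mounted at the origin on the work surface. World frame = base frame: x ahead of the robot, y to its left, z up, the work surface at z = 0. Lengths are in m, angles in rad, forces in N, time in s.
With the tool pointing down it reaches from about 0.35 to 0.975 m from the base axis. Payload 17.4 kg.
Tool frame: the origin (TCP) lies at the very end of the fingers, on their centre line; the grasp point (between the pads) lies 19 mm behind it; z points along the fingers, y is the direction in which the jaws open and shut (so a half turn about z gives the same grasp; the last joint's range is limited). The gripper opens to 85 mm and grips with 20 to 120 N. Pads are 22 mm wide; open, the fingers measure 114 mm over their backs; the gripper's body (76 mm by 85 mm) begins 54 mm behind the grasp point. The pads swing forward as they close: fully open they stand 13 mm farther back than shut.
Start: joints at [1.113, 0.116, 1.442, -0, 1.584, -0.038], TCP at [0.275, 0.616, 0.231] pointing down, gripper open.
Joint ranges: [-2.83, 2.83], [-0.83, 2.19], [0.07, 2.5], [-1.14, 4.28], [0.01, 3], [-2.97, 2.97]. Speed limits (rad/s): [1.89, 1.89, 2.22, 3.14, 3.14, 3.14].

### API

Orientations are given as a unit quaternion [w, x, y, z].
In Python, from cell import ctrl, snapshot, camera_model gives the robot as it stands.
- The arm moves only by the tool drive_tool, never from a script. Its arguments are lists of equal length, an entry for each row: "translation": the shift along the tool's x, y, z in mm, a list of three; "turn": the turn about the tool's z in rad. A call has 1 to 20 rows; each row is the pose to reach, as a shift and turn from the pose measured when the call began, along the tool's axes at that moment; what a row does not reach only later rows make up. A row lasts 1/12 s, in which the tool goes at most 41.7 mm and 7.16 degrees, less where a joint would pass 70% of its speed; a pose out of reach is approached as far as the arm can. A call with a gripper value outside its range is refused whole. "hand" is the opening, from 0 (shut) to 1 (fully open), set as the call begins (left out, the last holds). The fingers move at their own pace and stop on an object; the grip force is fixed at half the most. Time passes only in rows, so rows that repeat a pose let the fingers close. It gives the time, the measured TCP pose, the force and the opening at its end, in the units of the state.
- ctrl.read_state(): the state, without advancing time (a new reading comes with each control period).
- snapshot(name): name is "scene" or "top"; returns (picture, depth): 420x560x3 uint8, red, green, blue; 420x560 float32, m along the optical axis (not along the pixel's ray), 0 where there is no reading.
- camera_model(name): a dict with "fx", "fy", "cx", "cy" (pixels), "R" (3x3) and "t" (3): a world point X has camera coordinates R X + t. Camera axes: x right, y down, z forward; pixel columns grow to the right and rows downward; lengths in m; the calibration is good to about 2 mm. A picture is of the moment at which its call begins. camera_model takes no time and is no camera call.
- ctrl.hand_in(): hands the job in, once; it reports no verdict.
The state is a dict: "time": time; "joint_positions": joint angles; "joint_vel": joint speeds; "effort": joint torques, N m; "tcp_pos": TCP position; "tcp_rot": TCP orientation; "force": force on the tool from outside, world axes, zero at the start; "moment": the same for the moment, N m; "finger_gap": finger opening in m.
Only numpy, scipy, OpenCV 4.12 (cv2) and the standard library are available. Lean on these libraries where they do the work, as an engineer would, in place of code of your own. Each camera call takes 0.05 s, during which the arm holds its last target.

### The job

The cold bench burner is parked nose-down. Press its rear end (the brass valve block) down, gently, until it lands firmly on the stop screw below it, so that the nose tips up and the head stays there; then slide the long graphite pad along the bench, without lifting it off or knocking it, under the raised nose until its end is butted flush, square and centred against the front edge of the burner's base plate. Let go and leave the other things on the bench where they are.

Things in the scene. Friction and masses are not known exactly. Their poses are not given: they have to be found in the camera images.
- burner: Fixed black base plate with a grey fork column. Origin on the bench straight below the head's pivot; x level towards the nose, y left, z up. Plate 8 mm thick, x -85 to +50 mm (its straight front edge at x = +50), y -50 to +50. Column 30 mm long in x, 40 mm wide, 108 mm high; the pivot axis runs along y, 95 mm up.
- head (a joint): Tilt of the head, rad: 0 level, negative nose down (parked near -0.7), positive nose up. A tight friction pivot: it stays where left; 4 to 6 N on the middle of the valve block moves it. The 28 mm thick nozzle ends 105 mm ahead of the pivot; parked, it hangs too low for the pad. A 66 x 48 mm plate lies on the head over the pivot, its top 37 mm above the axis.
- manifold: Brass valve block at the head's rear end. Origin at its centre, at tilt t at x = -75 cos t, z = 95 - 75 sin t mm in the burner's frame; x along the head to the nose, z square to the flat top face. 50 mm long in x, 44 wide, 24 thick (top face 12 mm above the origin). A black valve knob on each side reaches to y = +-44 mm; two hose nipples at the back, no hoses.
- tilt_stop: Pillar on the base plate 65 mm behind the pivot, 18 mm across, 44 mm high; origin at its foot. A rigid steel stop screw rises from it to meet the valve block's underside. Its dome's top is set anywhere from 70 to 80 mm above the bench and is not reported: the block lands at a head tilt between +0.04 and +0.21 rad, found by feel. Over about 30 N bends it.
- pad_center (a point): Centre (half-way up) of the graphite pad: loose, dark grey bar 160 x 60 x 25 mm, 0.3 to 0.6 kg, flat on the bench ahead of the nose, brittle. x along its length (at first within 0.3 rad of the burner's x), y across, z up. Home: near end against the plate's front edge, so its centre at x = 130 mm, y = 0 in the burner's frame.
- jar_center (a point): Bystander: small lidded glass jar, 48 mm across, 58 mm high; the point is its centre.
- paddle: Bystander: graphite paddle with a round wooden handle lying on the bench, 228 mm long, 40 mm wide, 16 mm high. Its handle points to -x; the origin lies on the bench near the middle of its length.
- pot: Bystander: terracotta pot holding thin steel mandrels, 116 mm across, 98 mm high, mandrels to 260 mm. Origin at the centre of its underside.
Things that resemble listed ones, but are neither listed nor needed, are in the scene too. Leave any green or turquoise look-alike of the part that bears pad_center alone.

How it is judged:
By the outcome, as a careful person would: the job done as asked, in the order asked, and still so for the second after the job is handed in, with the robot touching nothing.
It also fails if it takes over 58 s, if anything falls off the work surface, if the arm or the gripper's body presses on something with over 40 N, if the wrist force passes 120 N, or if a joint passes its speed limit or range.

## Working session

There is one attempt and no reset: what is moved stays moved. The work goes in short steps, Python scripts to look and compute and a tool call to move; the robot and the scene stay as the last step left them, time stands still between calls to the robot, and variables do not carry over. Pictures are saved under pics/ and viewed, and the job is handed in when it is done.

Besides the shell and the picture viewer there is one more tool, called as name([rows], argument=value, ...), one row to a line, values as JSON. drive_tool: Moves the arm, as the interface text tells. Its arguments: {"type":"object","properties":{"translation":{"type":"array","items":{"type":"array","items":{"type":"number"}}},"turn":{"type":"array","items":{"type":"number"}},"hand":{"type":"number"}},"required":["translation","turn"]}

```bash
ls; mkdir -p pics
python3 - <<'E'
from cell import ctrl,snapshot,camera_model
import cv2,numpy as np
s=ctrl.read_state();print({k:np.round(v,3).tolist() for k,v in s.items()})
for n in("scene","top"):
    p,d=snapshot(n);cv2.imwrite(f"pics/{n}0.png",cv2.cvtColor(p,cv2.COLOR_RGB2BGR));np.save(f"{n}0.npy",d)
    m=camera_model(n);print(n,m["fx"],m["fy"],m["cx"],m["cy"],np.round(m["R"],3).tolist(),np.round(m["t"],3).tolist(), (d>0).mean())
E
```

```text
pics
{'time': 0.0, 'joint_positions': [1.113, 0.116, 1.442, 0.0, 1.584, -0.038], 'joint_vel': [-0.0, 0.002, -0.002, 0.001, 0.001, 0.001], 'effort': [0.001, -73.197, -63.251, 0.0, 0.006, 0.0], 'tcp_pos': [0.275, 0.616, 0.231], 'tcp_rot': [-0.0, 0.208, 0.978, -0.001], 'force': [-0.795, -0.082, -0.507], 'moment': [-0.039, 0.037, 0.043], 'finger_gap': 0.085}
scene 520.893502332457 520.893502332457 288.58761550313363 217.40439862959767 [[0.771, 0.637, 0.012], [0.545, -0.649, -0.531], [-0.33, 0.416, -0.847]] [-0.374, -0.191, 1.592] 0.9961352040816327
top 529.2228226594987 529.2228226594987 271.0251588287601 216.8271358492017 [[-0.0, -1.0, 0.002], [-0.982, 0.0, -0.191], [0.191, -0.002, -0.982]] [0.002, 0.484, 1.386] 0.9959566326530612
```

View pics/scene0.png

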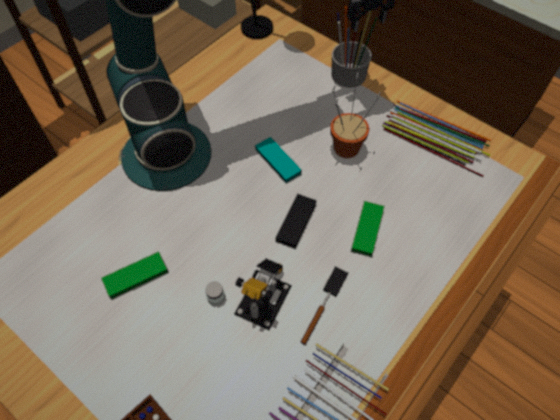

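View pics/top0.png

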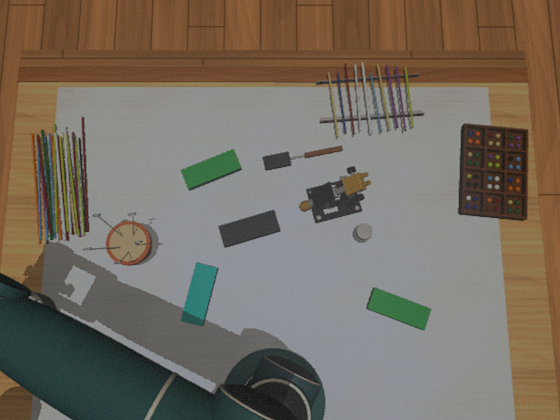

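Candidates for the pad: the dark grey bar at top (249,229); green at (211,169) and (399,308); turquoise at (200,293); and the paddle's blade at (276,160). By the description it is the dark grey one. Close crops next.

```bash
cat > h.py <<'E'
import numpy as np,cv2
from cell import ctrl,snapshot,camera_model
def cam(n):
    m=camera_model(n);return m["fx"],m["fy"],m["cx"],m["cy"],np.array(m["R"]),np.array(m["t"])
def ray(n,uv,z):
    fx,fy,cx,cy,R,t=cam(n);uv=np.atleast_2d(uv).astype(float)
    d=np.c_[(uv[:,0]-cx)/fx,(uv[:,1]-cy)/fy,np.ones(len(uv))]@R
    o=-R.T@t
    return o+d*((z-o[2])/d[:,2])[:,None]
def proj(n,X):
    fx,fy,cx,cy,R,t=cam(n);c=np.atleast_2d(X)@R.T+t
    return np.c_[fx*c[:,0]/c[:,2]+cx,fy*c[:,1]/c[:,2]+cy]
def cloud(n,d):
    fx,fy,cx,cy,R,t=cam(n);v,u=np.mgrid[:d.shape[0],:d.shape[1]]
    c=np.stack([(u-cx)/fx*d,(v-cy)/fy*d,d],-1)
    return (c-t)@R
def crop(img,x0,x1,y0,y1,k,f):
    cv2.imwrite(f,cv2.resize(img[y0:y1,x0:x1],None,fx=k,fy=k,interpolation=cv2.INTER_CUBIC))
E
python3 - <<'E'
from h import *
t=cv2.imread("pics/top0.png");s=cv2.imread("pics/scene0.png")
crop(t,205,385,140,260,4,"pics/tc0.png");crop(s,190,390,180,330,4,"pics/sc0.png")
d=np.load("top0.npy");P=cloud("top",d)
hsv=cv2.cvtColor(t,cv2.COLOR_BGR2HSV)
# pad by height + dark
m=((P[...,2]>0.017)&(P[...,2]<0.034)&(t.max(2)<90)).astype(np.uint8)
m[:, :205]=0;m[:,300:]=0;m[:195]=0;m[260:]=0
n,l,st,c=cv2.connectedComponentsWithStats(m);i=1+np.argmax(st[1:,4]);print(st[i],c[i])
cs,_=cv2.findContours((l==i).astype(np.uint8),0,2)
w=ray("top",cs[0][:,0],0.025)[:,:2]
r=cv2.minAreaRect((w*1000).astype(np.float32));print("pad",r,cv2.boxPoints(r).tolist(),"z",np.median(P[l==i][:,2]))
# heights around burner
b=P[165:230,295:380];print("burner pts z range",np.percentile(b[...,2],[1,50,99]))
E
```

```text
[ 219  210   61   37 1229] [248.88364524 228.04149715]
pad ((457.27410888671875, 62.108619689941406), (60.26361083984375, 157.6864471435547), 16.776264190673828) [[405.6678161621094, 128.89910888671875], [451.1816711425781, -22.076066970825195], [508.8804016113281, -4.6818695068359375], [463.3665466308594, 146.29330444335938]] z 0.02648361611938776
burner pts z range [-0.00404167  0.00558465  0.17861578]
```

View pics/tc0.png

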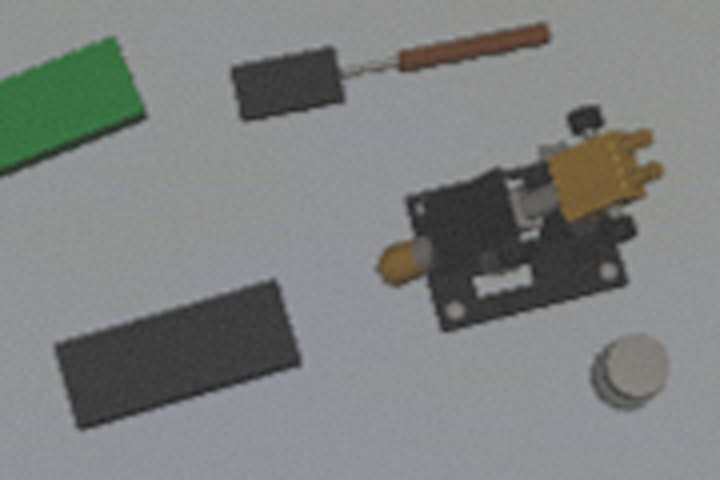

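View pics/sc0.png

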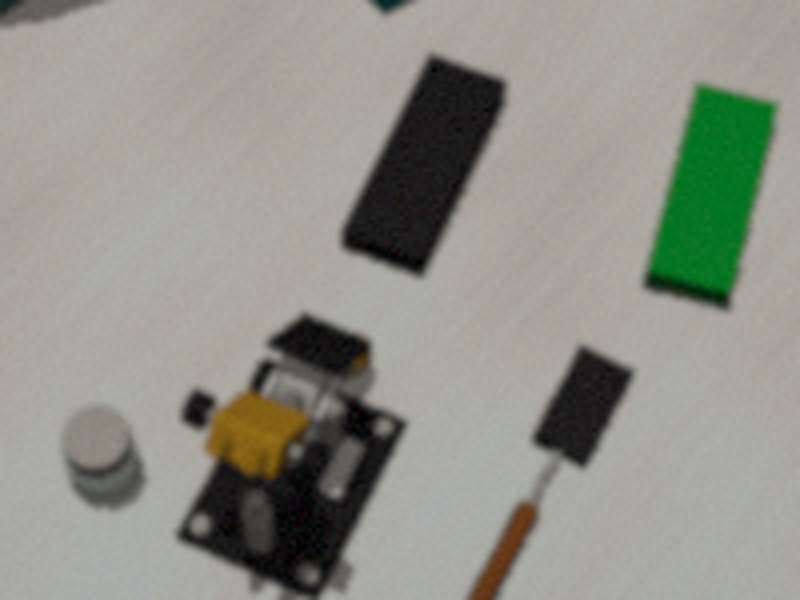

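Dark bar at crop (178,355) confirmed as the pad. It is 60 × 158 mm, with its top at z ≈ 26 mm. Next I measure the base plate.

Run:
```python
from h import *
from scipy.ndimage import map_coordinates
t=cv2.imread("pics/top0.png");g=cv2.GaussianBlur(cv2.cvtColor(t,cv2.COLOR_BGR2GRAY),(0,0),0.7).astype(float)
s=cv2.imread("pics/scene0.png");gs=cv2.GaussianBlur(cv2.cvtColor(s,cv2.COLOR_BGR2GRAY),(0,0),0.7).astype(float)
def edge(n,g,a,b,z,lo=.1,hi=.9,W=5):
    "subpixel strongest gradient across segment a-b (pixels)"
    a,b=np.array(a,float),np.array(b,float);e=(b-a)/np.linalg.norm(b-a);nn=np.array([-e[1],e[0]])
    pts=[]
    for f in np.linspace(lo,hi,25):
        k=np.arange(-W,W+.01,.25);q=a+f*(b-a)+k[:,None]*nn
        v=map_coordinates(g,[q[:,1],q[:,0]],order=1);d=np.abs(np.gradient(v));i=np.argmax(d);
        pts.append(a+f*(b-a)+k[i]*nn)
    pts=np.array(pts,np.float32);w=ray(n,pts,z)[:,:2]*1000
    L=cv2.fitLine(w.astype(np.float32),cv2.DIST_HUBER,0,.01,.01).ravel()
    res=(w-L[2:])@np.array([-L[1],L[0]])
    return L,np.abs(res).mean(),np.degrees(np.arctan2(L[1],L[0]))
C=lambda u,v:(205+u/4-.375,140+v/4-.375)
S=lambda u,v:(190+u/4-.375,180+v/4-.375)
E={}
def X(L,M):
    A=np.c_[L[:2],-M[:2]];k=np.linalg.solve(A,M[2:]-L[2:]);return L[2:]+k[0]*L[:2]
E['front']=edge("top",g,C(410,203),C(443,331),.008,.7,.95)
E['front2']=edge("top",g,C(408,195),C(443,331),.008,.05,.25)
E['side']=edge("top",g,C(443,331),C(627,282),.008)
E['Sback']=edge("scene",gs,S(180,537),S(320,595),.008,.1,.7)
E['Sside']=edge("scene",gs,S(405,425),S(320,595),.008,.1,.8)
for k,v in E.items():print(k,np.round(v[0],3),v[1:])
print("front-bottom corner",X(E['front'][0],E['side'][0]))
print("rough corners top",ray("top",[C(408,195),C(443,331),C(627,282)],.008)[:,:2]*1000)
print("rough corners scene FR,RR,RL",ray("scene",[S(405,425),S(320,595),S(180,537)],.008)[:,:2]*1000)
P={}
for k,(a,b) in dict(near=((277,281),(301,366)),far=((57,345),(80,430)),lo=((80,430),(301,366)),up=((57,345),(277,281))).items():
    P[k]=edge("top",g,C(*a),C(*b),.025);print(k,np.round(P[k][0],2),P[k][1:])
print("pad corners", [np.round(X(P[i][0],P[j][0]),1).tolist() for i in('near','far') for j in('lo','up')])
```

```text
front [ 9.75000e-01  2.23000e-01  4.89225e+02 -1.16490e+02] (np.float64(0.44116746107463434), np.float32(12.860528))
front2 [ 9.74000e-01  2.27000e-01  5.57977e+02 -9.88320e+01] (np.float64(0.3742554643084352), np.float32(13.146308))
side [ 2.55000e-01 -9.67000e-01  4.89662e+02 -1.78095e+02] (np.float64(0.41121111436663765), np.float32(-75.243645))
Sback [ 9.70000e-01  2.43000e-01  5.49725e+02 -2.37968e+02] (np.float64(0.45949704194718416), np.float32(14.077753))
Sside [ 2.59000e-01 -9.66000e-01  5.87685e+02 -1.56337e+02] (np.float64(0.25796533265075383), np.float32(-75.002205))
front-bottom corner [ 474.33066 -119.89059]
rough corners top [[ 573.09472442  -98.15017178]
 [ 475.92570217 -121.1522704 ]
 [ 510.644401   -250.04549282]]
rough corners scene FR,RR,RL [[ 571.6323962   -95.87219299]
 [ 604.25168874 -218.73546295]
 [ 511.64271082 -246.37361428]]
near [ 9.6000e-01  2.9000e-01  4.7897e+02 -1.4160e+01] (np.float64(0.42153971212788327), np.float32(16.60205))
far [9.6000e-01 2.9000e-01 4.3085e+02 1.3758e+02] (np.float64(0.30216340999979324), np.float32(17.115082))
lo [ 2.9000e-01 -9.6000e-01  4.3149e+02  3.6120e+01] (np.float64(0.3281470193446235), np.float32(-73.11203))
up [ 2.9000e-01 -9.6000e-01  4.8727e+02  6.9760e+01] (np.float64(0.36153833596210844), np.float32(-73.037285))
pad corners [[449.3999938964844, -23.0], [510.0, -4.900000095367432], [403.29998779296875, 129.10000610351562], [463.5, 147.60000610351562]]
```

```bash
cat >> h.py <<'E'
TH=np.radians(104.8);BX=np.array([np.cos(TH),np.sin(TH)]);BY=np.array([-BX[1],BX[0]]);BO=np.array([535.5,-155.4])
def b2w(x,y=0): return BO+x*BX+y*BY
def w2b(p): d=np.atleast_2d(p)[:,:2]-BO; return np.c_[d@BX,d@BY]
from scipy.spatial.transform import Rotation as Ro
def tool(s,target):
    "target world mm xyz -> shift in tool axes mm"
    q=s["tcp_rot"];R=Ro.from_quat([q[1],q[2],q[3],q[0]])
    return R.inv().apply(np.array(target)-np.array(s["tcp_pos"])*1000)
def info(s):
    q=s["tcp_rot"];M=Ro.from_quat([q[1],q[2],q[3],q[0]]).as_matrix()
    p=np.array(s["tcp_pos"])*1000;b=w2b(p)[0]
    print("t",round(s["time"],2),"tcp",np.round(p,1),"burner xy",np.round(b,1),"tool y heading",np.round(np.degrees(np.arctan2(M[1,1],M[0,1])),2),"tilt",np.round(M[:,2],3),
     "F",np.round(s["force"],1),"Fb",np.round([s["force"][:2]@BX,s["force"][:2]@BY],1),"gap",round(s["finger_gap"]*1000,1))
E
python3 - <<'E'
from h import *
P=cloud("top",np.load("top0.npy"))*1000
C=lambda u,v:(205+u/4-.375,140+v/4-.375)
for n,c,z in (("paddle bl corner",(242,120),.016),("paddle blade top",(335,47),.016),("paddle blade r",(343,100),.016),("handle end",(548,33),.016),("jar",(638,367),.058),("nose tip",(380,268),.03)):
    p=ray("top",C(*c),z)[0]*1000;print(n,np.round(p,0),"b",np.round(w2b(p)[0],0))
print("pot",np.round(ray("top",(130,243),.098)*1000,0), "high",P[200:280,80:170,2].max())
m=P[...,2]>110; vv,uu=np.where(m[160:235,295:385]);q=P[160:235,295:385][vv,uu];b=np.c_[w2b(q),q[:,2]]
# block top: brass colour
t=cv2.imread("pics/top0.png");hsv=cv2.cvtColor(t,cv2.COLOR_BGR2HSV)[160:235,340:385];B=P[160:235,340:385]
mm=(hsv[...,0]>12)&(hsv[...,0]<30)&(hsv[...,1]>120)&(B[...,2]>110);q=B[mm];b=np.c_[w2b(q),q[:,2]]
print(len(b),np.percentile(b,[5,50,95],axis=0).round(0))
A=np.c_[b[:,0],b[:,1],np.ones(len(b))];k=np.linalg.lstsq(A,b[:,2],rcond=None)[0];print("plane",k,"tilt",np.arctan(k[0]))
s=ctrl.read_state();info(s)
print("up z450 then to b(-39,0,260):",tool(s,[*b2w(-39),450]).round(0),tool(s,[*b2w(-39),260]).round(0))
E
```

```text
paddle bl corner [625.  19.  16.] b [ 145. -131.]
paddle blade top [679. -47.  16.] b [  68. -166.]
paddle blade r [640. -53.  16.] b [  73. -127.]
handle end [ 689. -199.   16.] b [ -81. -138.]
jar [ 442. -247.   58.] b [-64. 113.]
nose tip [516. -77.  30.] b [81. -1.]
pot [[405. 366.  98.]] high 1452.9500902767666
341 [[-78. -17. 144.]
 [-53.   1. 164.]
 [-32.  19. 180.]]
plane [-7.50261596e-01  6.65336649e-03  1.22043708e+02] tilt -0.6436685092044542
t 0.1 tcp [275.  616.2 230.6] burner xy [812.6  54.7] tool y heading 65.95 tilt [-0.    -0.001 -1.   ] F [-0.4 -0.7 -0. ] Fb [-0.6  0.6] gap 85.5
up z450 then to b(-39,0,260): [-577. -629. -219.] [-577. -629.  -29.]
```

drive_tool([
  [0, 0, -40],
  [0, 0, -80],
  [0, 0, -120],
  [0, 0, -160],
  [0, 0, -190],
  [0, 0, -210],
  [0, 0, -220],
  [0, 0, -220],
], turn=[0, 0, 0, 0, 0, 0, 0, 0], hand=0)

```text
time: 0.77
tcp_pos: [0.2752, 0.6166, 0.4524]
tcp_rot: [0.0, 0.208, 0.978, 0.001]
force: [-0.3, 0.6, -0.2]
finger_gap: 0.0
```

drive_tool([
  [-15, -17, 0],
  [-40, -45, 0],
  [-65, -73, 0],
  [-90, -100, 0],
  [-115, -128, 0],
  [-140, -155, 0],
  [-165, -182, 0],
  [-190, -209, 0],
  [-215, -236, 0],
  [-240, -263, 0],
  [-265, -290, 0],
  [-290, -317, 0],
  [-315, -344, 0],
  [-340, -371, 0],
  [-365, -398, 0],
  [-390, -425, 0],
  [-415, -452, 0],
  [-440, -479, 0],
  [-465, -506, 0],
  [-480, -522, 0],
], turn=[0, 0.05, 0.1, 0.15, 0.2, 0.25, 0.3, 0.35, 0.4, 0.45, 0.5, 0.55, 0.6, 0.65, 0.7, 0.75, 0.8, 0.85, 0.89, 0.89])

```text
time: 2.43
tcp_pos: [0.5013, -0.0588, 0.4489]
tcp_rot: [-0.001, 0.611, 0.792, -0.0]
force: [0.7, -0.2, -0.4]
finger_gap: -0.0001
```

Run:
```python
from h import *
s=ctrl.read_state();info(s)
for z in(260,185):print(tool(s,[*b2w(-39),z]).round(1))
```

```text
t 2.43 tcp [501.3 -58.8 448.9] burner xy [102.1   8.3] tool y heading 14.69 tilt [-0.003  0.001 -1.   ] F [ 0.7 -0.2 -0.4] Fb [-0.3 -0.6] gap -0.1
[-141.5    9.   188.6]
[-141.6    9.2  263.6]
```

drive_tool([
  [-25, 2, 5],
  [-55, 4, 20],
  [-85, 6, 45],
  [-115, 8, 75],
  [-135, 9, 110],
  [-141, 9, 145],
  [-141, 9, 180],
  [-141, 9, 210],
  [-141, 9, 232],
  [-141, 9, 248],
  [-141, 9, 256],
  [-141, 9, 258],
  [-141, 9, 258],
], turn=[0, 0, 0, 0, 0, 0, 0, 0, 0, 0, 0, 0, 0])

```text
time: 3.52
tcp_pos: [0.5448, -0.1924, 0.1899]
tcp_rot: [-0.002, 0.611, 0.792, -0.0]
force: [0.8, -0.5, 0.8]
finger_gap: 0.0001
```

Run:
```python
from h import *
s=ctrl.read_state();info(s)
p,d=snapshot("scene");b=cv2.cvtColor(p,cv2.COLOR_RGB2BGR);crop(b,190,340,190,340,4,"pics/sc1.png")
p,d=snapshot("top");b=cv2.cvtColor(p,cv2.COLOR_RGB2BGR);crop(b,270,420,140,260,4,"pics/tc1.png")
```

```text
t 3.52 tcp [ 544.8 -192.4  189.9] burner xy [-38.1   0.5] tool y heading 14.7 tilt [-0.004  0.002 -1.   ] F [ 0.8 -0.5  0.8] Fb [-0.7 -0.6] gap 0.1
```

View pics/sc1.png

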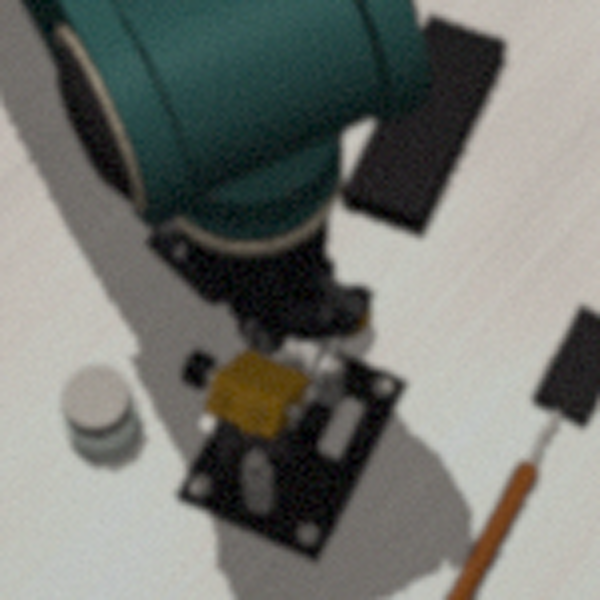

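View pics/tc1.png

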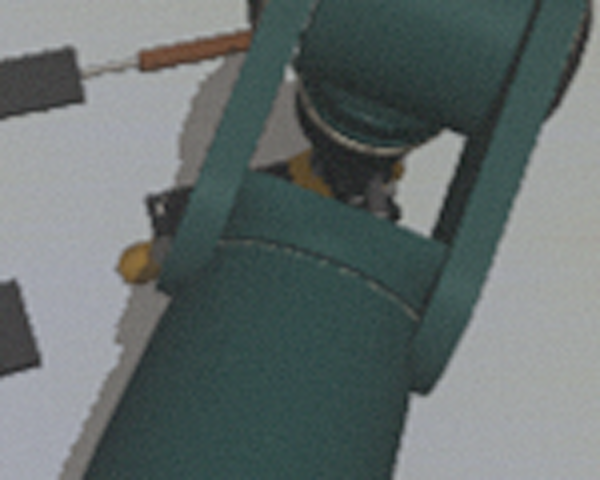

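The gripper (scene crop (290,290)) is just ahead of and above the brass block (258,390); the jar, paddle and pad haven't moved. I now lower it until it touches.

drive_tool([
  [0, 0, 8],
  [0, 0, 16],
  [0, 0, 22],
  [0, 0, 25],
  [0, 0, 27],
  [0, 0, 29],
  [0, 0, 31],
  [0, 0, 31],
], turn=[0, 0, 0, 0, 0, 0, 0, 0])

```text
time: 4.28
tcp_pos: [0.5453, -0.1926, 0.1603]
tcp_rot: [-0.001, 0.611, 0.792, -0.0]
force: [-0.5, 0.3, -0.6]
finger_gap: -0.0004
```

drive_tool([
  [0, 0, 2],
  [0, 0, 4],
  [0, 0, 6],
  [0, 0, 7],
  [0, 0, 7],
], turn=[0, 0, 0, 0, 0])

```text
time: 4.7
tcp_pos: [0.5455, -0.1926, 0.1536]
tcp_rot: [-0.001, 0.611, 0.792, 0.0]
force: [0.6, 0.4, 2.5]
finger_gap: -0.0001
```

drive_tool([
  [-2, 0, 2],
  [-4, 0, 4],
  [-6, 0, 6],
  [-8, 0, 8],
  [-10, 0, 10],
  [-11, 0, 12],
  [-13, 0, 14],
  [-14, 0, 16],
  [-15, 0, 18],
  [-16, 0, 20],
  [-17, 0, 21],
  [-17, 0, 21],
], turn=[0, 0, 0, 0, 0, 0, 0, 0, 0, 0, 0, 0])

```text
time: 5.7
tcp_pos: [0.5498, -0.2092, 0.1322]
tcp_rot: [-0.001, 0.611, 0.792, -0.0]
force: [0.5, -0.3, 1.4]
finger_gap: 0.0001
```

drive_tool([
  [-1, 0, 2],
  [-2, 0, 4],
  [-2, 0, 6],
  [-3, 0, 8],
  [-4, 0, 10],
  [-5, 0, 12],
  [-5, 0, 14],
  [-6, 0, 15],
  [-6, 0, 16],
  [-6, 0, 16],
], turn=[0, 0, 0, 0, 0, 0, 0, 0, 0, 0])

```text
time: 6.53
tcp_pos: [0.5512, -0.215, 0.1158]
tcp_rot: [-0.001, 0.611, 0.792, -0.0]
force: [0.9, -0.1, 1.6]
finger_gap: 0.0
```

Run:
```python
from h import *
s=ctrl.read_state();info(s)
p,d=snapshot("scene");b=cv2.cvtColor(p,cv2.COLOR_RGB2BGR);crop(b,190,340,190,340,4,"pics/sc2.png")
```

```text
t 6.53 tcp [ 551.2 -215.   115.8] burner xy [-61.7   0. ] tool y heading 14.69 tilt [-0.001  0.001 -1.   ] F [ 0.9 -0.1  1.6] Fb [-0.3 -0.8] gap 0.0
```

View pics/sc2.png

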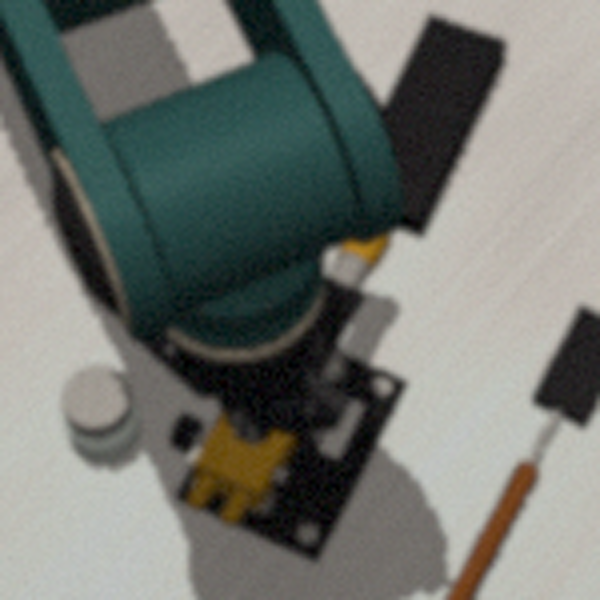

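The block (crop (240,465)) has come down to nearly level and the fingertip sits on its front half. I shift it back to the middle of the block, then press in small steps.

drive_tool([
  [0, 0, -3],
  [-4, 0, -4],
  [-9, 0, -4],
  [-13, 0, -4],
  [-13, 0, -3],
  [-13, 0, -1],
  [-13, 0, 1],
  [-13, 0, 2],
  [-13, 0, 2],
], turn=[0, 0, 0, 0, 0, 0, 0, 0, 0])

```text
time: 7.33
tcp_pos: [0.5544, -0.2275, 0.1136]
tcp_rot: [-0.001, 0.611, 0.792, -0.0]
force: [1.3, -0.2, 2.0]
finger_gap: 0.0004
```

drive_tool([
  [0, 0, 1],
  [0, 0, 2],
  [0, 0, 3],
  [0, 0, 4],
  [0, 0, 5],
  [0, 0, 6],
  [0, 0, 6],
], turn=[0, 0, 0, 0, 0, 0, 0])

```text
time: 7.92
tcp_pos: [0.5544, -0.2274, 0.1074]
tcp_rot: [-0.001, 0.611, 0.792, -0.0]
force: [0.5, -0.8, 2.7]
finger_gap: -0.0001
```

drive_tool([
  [0, 0, 1],
  [0, 0, 2],
  [0, 0, 3],
  [0, 0, 3],
], turn=[0, 0, 0, 0])

```text
time: 8.25
tcp_pos: [0.5543, -0.2274, 0.1041]
tcp_rot: [-0.001, 0.611, 0.792, -0.0]
force: [1.3, -2.3, 2.6]
finger_gap: -0.0002
```

drive_tool([
  [0, 0, 0.5],
  [0, 0, 1],
  [0, 0, 1.5],
  [0, 0, 2],
], turn=[0, 0, 0, 0])

```text
time: 8.58
tcp_pos: [0.5544, -0.2274, 0.1022]
tcp_rot: [-0.001, 0.611, 0.792, -0.0]
force: [0.1, -2.6, 4.0]
finger_gap: -0.0003
```

drive_tool([
  [0, 0, 0.5],
  [0, 0, 1],
  [0, 0, 1.5],
], turn=[0, 0, 0])

```text
time: 8.83
tcp_pos: [0.5544, -0.2275, 0.1006]
tcp_rot: [-0.001, 0.611, 0.792, -0.0]
force: [1.4, -3.4, 3.0]
finger_gap: 0.0002
```

drive_tool([
  [0, 0, 0.5],
  [0, 0, 1],
  [0, 0, 1.5],
], turn=[0, 0, 0])

```text
time: 9.08
tcp_pos: [0.5545, -0.2276, 0.0993]
tcp_rot: [-0.001, 0.611, 0.792, -0.0]
force: [-1.3, -3.2, 8.9]
finger_gap: -0.0001
```

drive_tool([
  [0, 0, 0.5],
  [0, 0, 1],
  [0, 0, 1.5],
], turn=[0, 0, 0])

```text
time: 9.33
tcp_pos: [0.5546, -0.2276, 0.0989]
tcp_rot: [-0.001, 0.611, 0.792, -0.0]
force: [-4.8, -1.8, 18.0]
finger_gap: -0.0002
```

Landed at z ≈ 98.9 mm: the force jumped to 18 N. I lift off straight up and check.

drive_tool([
  [0, 0, 0.2],
  [0, 0, 0],
  [0, 0, -1],
  [0, 0, -3],
  [0, 0, -8],
  [0, 0, -18],
  [0, 0, -35],
  [0, 0, -60],
  [0, 0, -90],
  [0, 0, -120],
  [0, 0, -150],
  [0, 0, -150],
], turn=[0, 0, 0, 0, 0, 0, 0, 0, 0, 0, 0, 0])

```text
time: 10.33
tcp_pos: [0.5559, -0.2281, 0.2564]
tcp_rot: [0.003, 0.611, 0.792, 0.001]
force: [-0.1, -0.8, 1.1]
finger_gap: 0.0001
```

Run:
```python
from h import *
s=ctrl.read_state();info(s)
c=np.array([456.5,62.2]);a=np.radians(106.9);g=c+50*np.array([np.cos(a),np.sin(a)])
print("grasp",g,tool(s,[*g,249]).round(1),tool(s,[*g,8]).round(1),"heading wanted",16.9)
```

```text
t 10.33 tcp [ 555.9 -228.1  256.4] burner xy [-75.5  -1.1] tool y heading 14.7 tilt [ 0.006 -0.003 -1.   ] F [-0.1 -0.8  1.1] Fb [-0.7  0.3] gap 0.1
grasp [441.96489032 110.0406792 ] [356.  -24.4   5.8] [357.  -25.8 246.8] heading wanted 16.9
```

drive_tool([
  [15, 0, 0],
  [40, -2, 0],
  [70, -4, 0],
  [100, -6, 0],
  [130, -8, 0],
  [160, -10, 0],
  [190, -12, 0],
  [220, -14, 0],
  [250, -16, 0],
  [280, -18, 0],
  [310, -20, 0],
  [335, -22, 0],
  [350, -24, 20],
  [356, -25, 50],
  [356, -25, 85],
  [356, -25, 115],
  [356, -25, 140],
  [356, -25, 156],
  [356, -25, 160],
  [356, -25, 160],
], turn=[0, 0, 0, 0, 0, -0.01, -0.02, -0.03, -0.038, -0.038, -0.038, -0.038, -0.038, -0.038, -0.038, -0.038, -0.038, -0.038, -0.038, -0.038], hand=1)

```text
time: 12.0
tcp_pos: [0.4415, 0.1097, 0.0941]
tcp_rot: [0.003, 0.596, 0.803, 0.0]
force: [1.3, -0.3, 0.2]
finger_gap: 0.0856
```

Run:
```python
from h import *
s=ctrl.read_state();info(s)
g=[441.96,110.04];print(tool(s,[*g,8]).round(1))
p,d=snapshot("scene");b=cv2.cvtColor(p,cv2.COLOR_RGB2BGR);crop(b,190,340,170,330,4,"pics/sc3.png");cv2.imwrite("pics/scene3.png",b)
p,d=snapshot("top");b=cv2.cvtColor(p,cv2.COLOR_RGB2BGR);crop(b,205,405,140,260,4,"pics/tc3.png");cv2.imwrite("pics/top3.png",b)
P=cloud("top",d)*1000
hsv=cv2.cvtColor(b,cv2.COLOR_BGR2HSV)[160:235,340:385];B=P[160:235,340:385]
mm=(hsv[...,0]>12)&(hsv[...,0]<30)&(hsv[...,1]>120)&(B[...,2]>80);q=B[mm];b=np.c_[w2b(q),q[:,2]]
b=b[(np.abs(b[:,1])<18)&(b[:,0]>-97)]
k=np.linalg.lstsq(np.c_[b[:,:2],np.ones(len(b))],b[:,2],rcond=None)[0];print(len(b),"plane",k,np.median(b,0))
```

```text
t 12.0 tcp [441.5 109.7  94.1] burner xy [280.3  23.1] tool y heading 16.89 tilt [ 0.005 -0.003 -1.   ] F [ 1.3 -0.3  0.2] Fb [-0.6 -1.2] gap 85.6
[ 0.6  0.2 86.1]
224 plane [ 9.63308366e-02 -1.40344841e-03  1.08557171e+02] [-7.39816182e+01  6.52383708e-03  1.01465327e+02]
```

View pics/sc3.png

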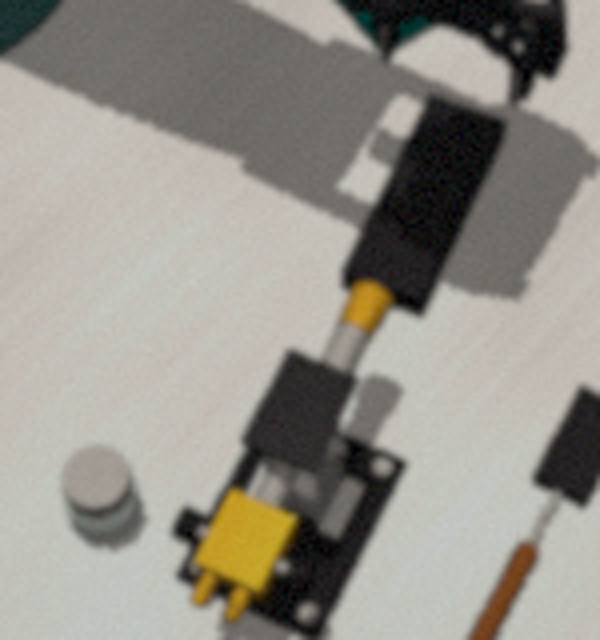

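View pics/tc3.png

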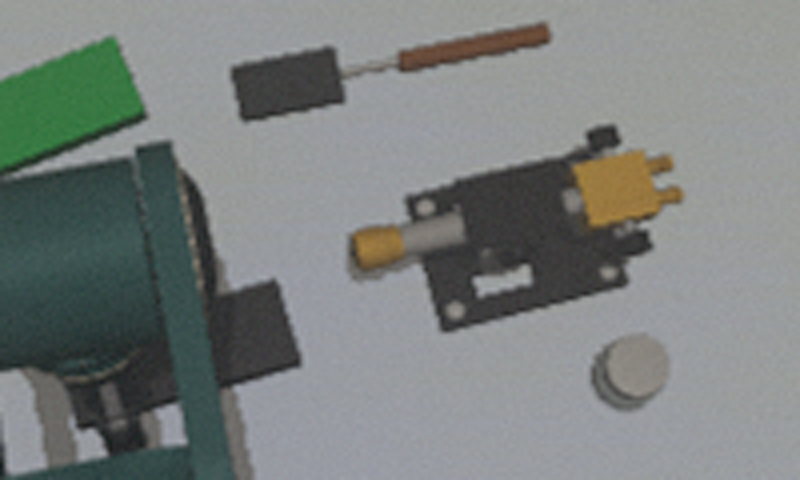

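The head holds: block slope 0.096 and the nose is up (scene crop (365,300)). The open fingers straddle the pad's far half. Going down to the grip.

drive_tool([
  [0, 0, 15],
  [0, 0, 30],
  [0, 0, 45],
  [0, 0, 58],
  [0, 0, 68],
  [0, 0, 76],
  [0, 0, 82],
  [0, 0, 86],
  [0, 0, 88],
  [0, 0, 88],
], turn=[0, 0, 0, 0, 0, 0, 0, 0, 0, 0])

```text
time: 12.93
tcp_pos: [0.4434, 0.1095, 0.0081]
tcp_rot: [0.004, 0.596, 0.803, 0.001]
force: [0.8, -0.0, -0.3]
finger_gap: 0.0856
```

drive_tool([
  [0, 0, 0],
  [0, 0, 0],
  [0, 0, 0],
  [0, 0, 0],
], turn=[0, 0, 0, 0], hand=0.76)

```text
time: 13.27
tcp_pos: [0.4435, 0.1096, 0.0084]
tcp_rot: [0.004, 0.596, 0.803, 0.001]
force: [-0.0, -0.1, -0.3]
finger_gap: 0.0648
```

Run:
```python
from h import *
info(ctrl.read_state())
```

```text
t 13.27 tcp [443.5 109.6   8.4] burner xy [279.7  21.2] tool y heading 16.88 tilt [ 0.008 -0.002 -1.   ] F [-0.  -0.1 -0.3] Fb [-0.1  0. ] gap 64.8
```

drive_tool([
  [0, 0, 0],
  [0, 0, 0],
  [0, 0, 0],
], turn=[0, 0, 0], hand=0.71)

```text
time: 13.52
tcp_pos: [0.4436, 0.1096, 0.0084]
tcp_rot: [0.004, 0.596, 0.803, 0.002]
force: [-0.5, 0.1, -0.6]
finger_gap: 0.0606
```

drive_tool([
  [0, 0, 0],
  [0, 0, 0],
  [0, 0, 0],
  [0, 0, 0],
], turn=[0, 0, 0, 0], hand=0.6)

```text
time: 13.85
tcp_pos: [0.4437, 0.1096, 0.0089]
tcp_rot: [0.004, 0.596, 0.803, 0.002]
force: [-2.9, -0.9, 7.9]
finger_gap: 0.0585
```

Run:
```python
from h import *
s=ctrl.read_state();info(s)
p,d=snapshot("top");b=cv2.cvtColor(p,cv2.COLOR_RGB2BGR);crop(b,205,405,140,260,4,"pics/tc4.png");cv2.imwrite("pics/top4.png",b)
p,d=snapshot("scene");b=cv2.cvtColor(p,cv2.COLOR_RGB2BGR);crop(b,190,340,170,330,4,"pics/sc4.png");cv2.imwrite("pics/scene4.png",b)
```

```text
t 13.85 tcp [443.7 109.6   8.9] burner xy [279.7  21.1] tool y heading 16.88 tilt [ 0.008 -0.002 -1.   ] F [-2.9 -0.9  7.9] Fb [-0.1  3. ] gap 58.5
```

View pics/tc4.png

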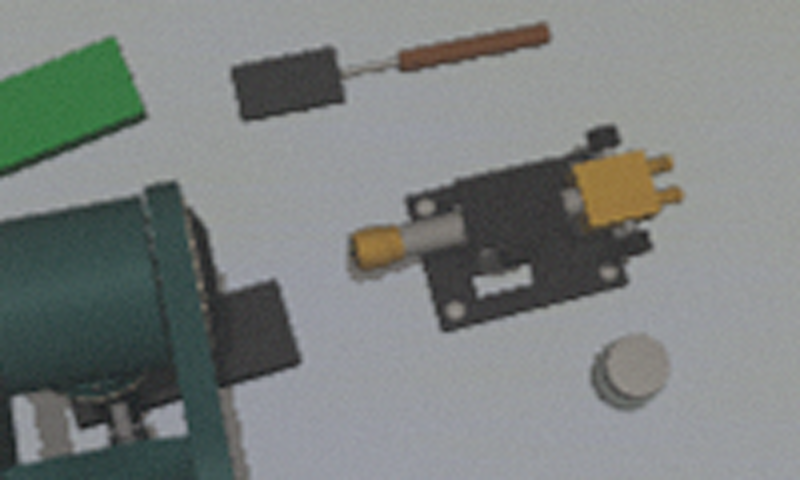

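View pics/sc4.png

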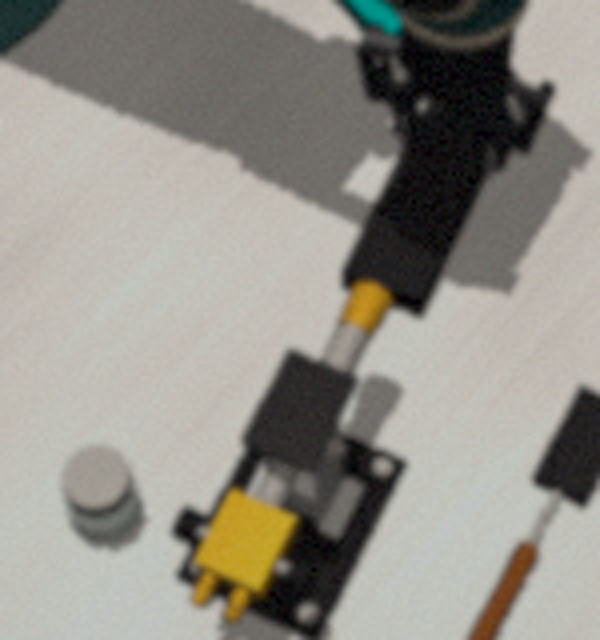

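Run:
```python
from h import *
s=ctrl.read_state();info(s)
for x in(240,190,179):print(x,tool(s,[*b2w(x,0),8.4]).round(1))
```

```text
t 13.95 tcp [443.7 109.6   8.9] burner xy [279.7  21. ] tool y heading 16.88 tilt [ 0.008 -0.002 -1.   ] F [-2.6 -0.   6.9] Fb [0.6 2.5] gap 58.3
240 [-40.4  19.6   0.8]
190 [-90.4  17.8   1. ]
179 [-101.4   17.4    1.1]
```

drive_tool([
  [-0.5, 0.3, 0.5],
  [-1.5, 0.9, 0.5],
  [-3, 1.8, 0.5],
  [-5, 3, 0.5],
  [-7.5, 4.4, 0.5],
  [-10, 5.8, 0.5],
  [-13, 7.2, 0.5],
  [-16, 8.6, 0.5],
  [-19, 10, 0.5],
  [-22, 11.4, 0.6],
  [-25, 12.8, 0.6],
  [-28, 14.2, 0.6],
  [-31, 15.6, 0.6],
  [-34, 17, 0.7],
  [-37, 18, 0.7],
  [-40, 19, 0.7],
  [-42, 19.4, 0.7],
  [-43.5, 19.5, 0.7],
  [-44.5, 19.5, 0.7],
  [-45, 19.5, 0.7],
], turn=[0, 0, 0.002, 0.005, 0.008, 0.011, 0.014, 0.017, 0.02, 0.023, 0.026, 0.029, 0.032, 0.034, 0.036, 0.037, 0.037, 0.037, 0.037, 0.037])

```text
time: 15.62
tcp_pos: [0.4757, 0.0725, 0.0089]
tcp_rot: [0.004, 0.61, 0.792, 0.002]
force: [-1.3, 5.1, 5.8]
finger_gap: 0.0583
```

Run:
```python
from h import *
s=ctrl.read_state();info(s)
for x in(190,179):print(x,tool(s,[*b2w(x,0),8.2]).round(1))
```

```text
t 15.62 tcp [475.7  72.5   8.9] burner xy [235.6  -0.4] tool y heading 14.75 tilt [ 0.009 -0.001 -1.   ] F [-1.3  5.1  5.8] Fb [ 5.2 -0. ] gap 58.3
190 [-45.6  -0.3   0.9]
179 [-56.6  -0.3   0.9]
```

drive_tool([
  [-0.5, 0, 0.3],
  [-2, 0, 0.3],
  [-4, 0, 0.3],
  [-7, 0, 0.3],
  [-10, 0, 0.3],
  [-13, 0, 0.4],
  [-16, 0, 0.4],
  [-19, 0, 0.4],
  [-22, 0, 0.4],
  [-25, 0, 0.4],
  [-28, 0, 0.5],
  [-31, 0, 0.5],
  [-34, 0, 0.5],
  [-37, 0, 0.5],
  [-39.5, 0, 0.5],
  [-41.5, 0, 0.5],
  [-42.5, 0, 0.5],
  [-43, 0, 0.5],
  [-43, 0, 0.5],
], turn=[0, 0, 0, 0, 0, 0, 0, 0, 0, 0, 0, 0, 0, 0, 0, 0, 0, 0, 0])

```text
time: 17.2
tcp_pos: [0.4868, 0.031, 0.0089]
tcp_rot: [0.004, 0.611, 0.792, 0.002]
force: [-0.9, 4.2, 6.9]
finger_gap: 0.0583
```

Run:
```python
from h import *
s=ctrl.read_state();info(s)
p,d=snapshot("top");b=cv2.cvtColor(p,cv2.COLOR_RGB2BGR);crop(b,255,375,170,250,6,"pics/tc5.png");cv2.imwrite("pics/top5.png",b)
p,d=snapshot("scene");b=cv2.cvtColor(p,cv2.COLOR_RGB2BGR);crop(b,210,320,190,320,4.5,"pics/sc5.png");cv2.imwrite("pics/scene5.png",b)
```

```text
t 17.2 tcp [486.8  31.    8.9] burner xy [192.6  -0.5] tool y heading 14.74 tilt [ 0.009 -0.001 -1.   ] F [-0.9  4.2  6.9] Fb [ 4.3 -0.2] gap 58.3
```

View pics/tc5.png

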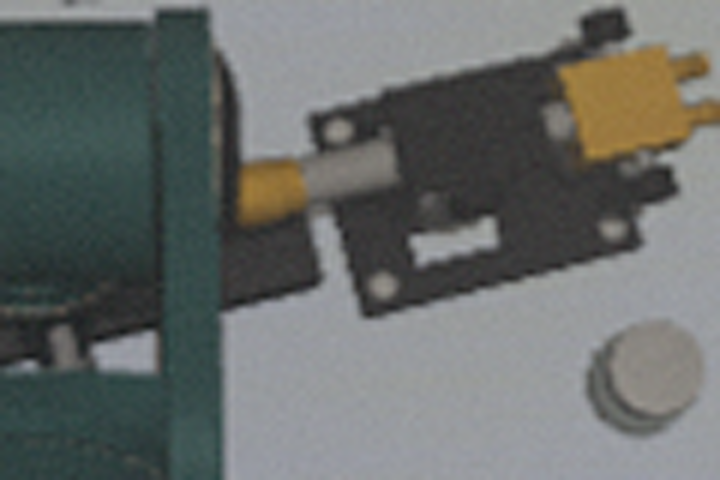

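View pics/sc5.png

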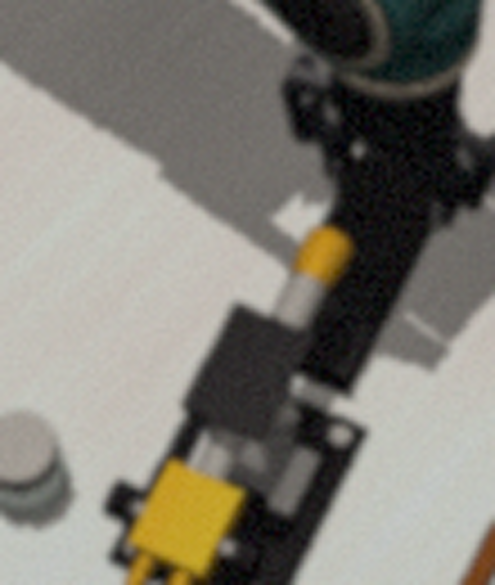

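The pad is under the nozzle with about a 12 mm gap to the plate (top crop: pad edge (322,282), plate edge (365,315)). I check squareness and centring before closing the gap.

```bash
cat >> h.py <<'E'
from scipy.ndimage import map_coordinates
def edge(n,g,a,b,z,lo=.1,hi=.9,W=4):
    a,b=np.array(a,float),np.array(b,float);e=(b-a)/np.linalg.norm(b-a);nn=np.array([-e[1],e[0]]);pts=[]
    for f in np.linspace(lo,hi,25):
        k=np.arange(-W,W+.01,.25);q=a+f*(b-a)+k[:,None]*nn
        v=map_coordinates(g,[q[:,1],q[:,0]],order=1);i=np.argmax(np.abs(np.gradient(v)));pts.append(q[i])
    w=w2b(ray(n,np.array(pts),z)*1000)
    L=cv2.fitLine(w.astype(np.float32),cv2.DIST_HUBER,0,.01,.01).ravel()
    res=(w-L[2:])@np.array([-L[1],L[0]])
    return "mid b %s dir %.2f deg res %.2f"%(w.mean(0).round(1),np.degrees(np.arctan2(L[1],L[0])),np.abs(res).mean())
def gray(f): return cv2.GaussianBlur(cv2.cvtColor(cv2.imread(f),cv2.COLOR_BGR2GRAY),(0,0),0.7).astype(float)
E
python3 - <<'E'
from h import *
g=gray("pics/top5.png");C=lambda u,v:(255+u/6-.42,170+v/6-.42)
print("pad left side",edge("top",g,C(228,308),C(318,284),.025,.05,.92,3))
print("pad near end",edge("top",g,C(305,225),C(322,280),.025,.05,.9,2))
print("plate front",edge("top",g,C(340,220),C(365,315),.008,.05,.9,2))
print("plate left",edge("top",g,C(370,315),C(640,242),.008,.05,.9,3))
g=gray("pics/scene5.png");S=lambda u,v:(210+u/4.5-.39,190+v/4.5-.39)
print("S pad right side",edge("scene",g,S(435,225),S(355,392),.025,.1,.9,3))
E
```

```text
pad left side mid b [89.2 32.7] dir -0.17 deg res 0.39
pad near end mid b [63.9 15.9] dir -89.45 deg res 0.38
plate front mid b [49.4 23.8] dir 89.18 deg res 0.46
plate left mid b [-16.2  50.3] dir 0.27 deg res 0.41
S pad right side mid b [121.7 -34. ] dir 0.77 deg res 0.53
```

Run:
```python
from h import *
for n in("scene","top"):
    R,t=cam(n)[4:];o=-R.T@t*1000;print(n,o.round(0),w2b(o))
g=gray("pics/scene5.png");S=lambda u,v:(210+u/4.5-.39,190+v/4.5-.39)
for z in(0,.025):print(z,edge("scene",g,S(435,225),S(355,392),z,.1,.9,3))
g=gray("pics/top5.png");C=lambda u,v:(255+u/6-.42,170+v/6-.42)
print(edge("top",g,C(228,308),C(318,284),.0,.05,.92,3))
# same bias on the initial pad pictures: left and right sides
g=gray("pics/top0.png");C=lambda u,v:(205+u/4-.375,140+v/4-.375)
print("T0 left",edge("top",g,C(80,430),C(301,366),.025),"right",edge("top",g,C(57,345),C(277,281),.025))
g=gray("pics/scene0.png");S=lambda u,v:(190+u/4-.375,180+v/4-.375)
for z in(0,.025):print("S0 right",edge("scene",g,S(505,95),S(422,273),z,.1,.9,3),"left",edge("scene",g,S(430,60),S(345,237),z,.1,.9,3))
```

```text
scene [ 918. -548. 1252.] [[-477.40404954 -269.03115966]]
top [ 211.    5. 1453.] [[237.81318953 272.87831102]]
0 mid b [133.9 -29.3] dir 0.77 deg res 0.54
0.025 mid b [121.7 -34. ] dir 0.77 deg res 0.53
mid b [86.6 28.5] dir -0.17 deg res 0.40
T0 left mid b [229.5  52.2] dir 2.09 deg res 0.33 right mid b [230.4 -10.9] dir 2.16 deg res 0.36
S0 right mid b [237.4 -10.4] dir 1.95 deg res 0.45 left mid b [241.7  54.6] dir 1.78 deg res 0.37
S0 right mid b [223.1 -15.6] dir 1.95 deg res 0.44 left mid b [227.3  48.1] dir 1.78 deg res 0.37
```

The centre comes out at y ≈ -0.4 mm and yaw within 0.3°. I close the gap, slowly at the end.

drive_tool([
  [-0.5, -0.3, 0.3],
  [-1.5, -0.5, 0.3],
  [-3, -0.5, 0.3],
  [-5, -0.5, 0.4],
  [-7, -0.5, 0.4],
  [-8.5, -0.5, 0.4],
  [-9.5, -0.5, 0.5],
  [-10, -0.5, 0.5],
  [-10, -0.5, 0.5],
], turn=[0, 0, 0, 0, 0, 0, 0, 0, 0])

```text
time: 18.05
tcp_pos: [0.4891, 0.0213, 0.0089]
tcp_rot: [0.004, 0.611, 0.792, 0.003]
force: [-1.4, 5.4, 7.7]
finger_gap: 0.0589
```

drive_tool([
  [-0.5, 0, 0.3],
  [-1, 0, 0.3],
  [-1.5, 0, 0.3],
  [-2, 0, 0.3],
], turn=[0, 0, 0, 0])

```text
time: 18.38
tcp_pos: [0.4898, 0.0196, 0.0089]
tcp_rot: [0.004, 0.611, 0.792, 0.003]
force: [-1.4, 5.7, 6.9]
finger_gap: 0.0586
```

drive_tool([
  [-0.4, 0, 0.3],
  [-0.8, 0, 0.3],
  [-1.2, 0, 0.3],
], turn=[0, 0, 0])

```text
time: 18.63
tcp_pos: [0.4902, 0.0186, 0.009]
tcp_rot: [0.004, 0.611, 0.792, 0.003]
force: [-2.2, 5.5, 5.9]
finger_gap: 0.0583
```

drive_tool([
  [-0.4, 0, 0.2],
  [-0.8, 0, 0.2],
  [-1.2, 0, 0.2],
], turn=[0, 0, 0])

```text
time: 18.88
tcp_pos: [0.4905, 0.0176, 0.009]
tcp_rot: [0.004, 0.611, 0.792, 0.003]
force: [-1.8, 5.2, 5.1]
finger_gap: 0.0584
```

drive_tool([
  [-0.4, 0, 0.2],
  [-0.8, 0, 0.2],
  [-1.2, 0, 0.2],
], turn=[0, 0, 0])

```text
time: 19.13
tcp_pos: [0.4907, 0.017, 0.009]
tcp_rot: [0.003, 0.611, 0.792, 0.004]
force: [-3.4, 11.9, 7.1]
finger_gap: 0.0583
```

Run:
```python
from h import *
s=ctrl.read_state();info(s);print(s["moment"])
p,d=snapshot("top");b=cv2.cvtColor(p,cv2.COLOR_RGB2BGR);crop(b,255,375,170,250,6,"pics/tc6.png");cv2.imwrite("pics/top6.png",b)
p,d=snapshot("scene");b=cv2.cvtColor(p,cv2.COLOR_RGB2BGR);crop(b,210,320,190,320,4.5,"pics/sc6.png");cv2.imwrite("pics/scene6.png",b)
```

```text
t 19.13 tcp [490.7  17.    9. ] burner xy [178.1  -0.8] tool y heading 14.7 tilt [ 0.01   0.003 -1.   ] F [-3.4 11.9  7.1] Fb [12.4  0.2] gap 58.3
[ 1.74415446  0.7969233  -0.07581933]
```

View pics/tc6.png

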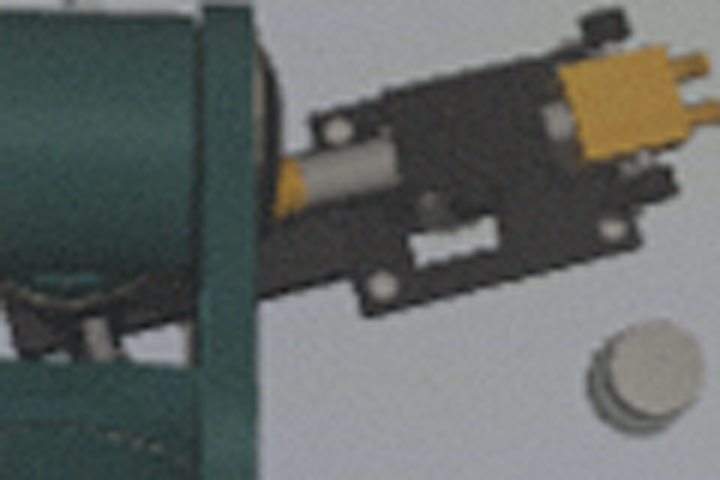

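View pics/sc6.png

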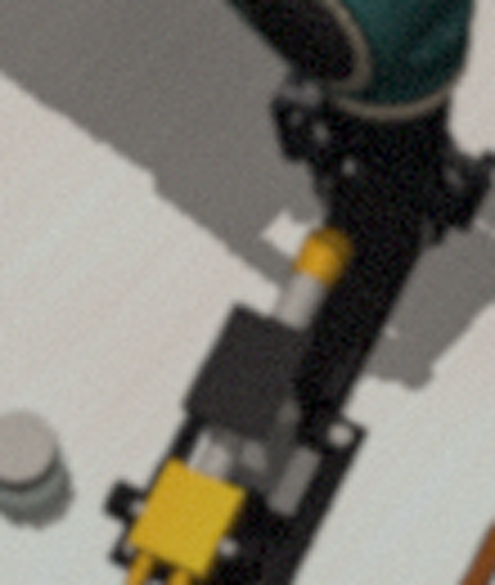

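The pad is butted against the plate: no light gap at top crop (350,275) or scene crop (325,405). Releasing, with a slight opening first.

drive_tool([
  [0, 0, 0],
  [0, 0, 0],
  [0, 0, 0],
  [0, 0, 0],
], turn=[0, 0, 0, 0], hand=0.8)

```text
time: 19.57
tcp_pos: [0.4907, 0.0168, 0.0088]
tcp_rot: [0.003, 0.611, 0.792, 0.004]
force: [0.2, 0.1, -1.1]
finger_gap: 0.0682
```

drive_tool([
  [0, 0, 0],
  [0, 0, -1],
  [0, 0, -4],
  [0, 0, -10],
  [0, 0, -20],
  [1, 0, -35],
  [5, 0, -50],
  [12, 0, -65],
  [25, 0, -80],
  [45, 0, -90],
  [70, 0, -95],
  [95, 0, -95],
  [120, 0, -95],
  [145, 0, -95],
  [165, 0, -95],
  [165, 0, -95],
], turn=[0, 0, 0, 0, 0, 0, 0, 0, 0, 0, 0, 0, 0, 0, 0, 0], hand=1)

```text
time: 20.9
tcp_pos: [0.4472, 0.1788, 0.105]
tcp_rot: [0.003, 0.61, 0.792, 0.004]
force: [1.3, -0.2, 0.3]
finger_gap: 0.0854
```

Run:
```python
from h import *
s=ctrl.read_state();info(s)
p,d=snapshot("top");b=cv2.cvtColor(p,cv2.COLOR_RGB2BGR);crop(b,235,375,170,260,5,"pics/tc7.png");cv2.imwrite("pics/top7.png",b)
p,d=snapshot("scene");b=cv2.cvtColor(p,cv2.COLOR_RGB2BGR);crop(b,210,340,180,320,4.2,"pics/sc7.png");cv2.imwrite("pics/scene7.png",b)
```

```text
t 20.9 tcp [447.2 178.8 105. ] burner xy [345.6  -0. ] tool y heading 14.83 tilt [ 0.01   0.003 -1.   ] F [ 1.3 -0.2  0.3] Fb [-0.5 -1.2] gap 85.4
```

View pics/tc7.png

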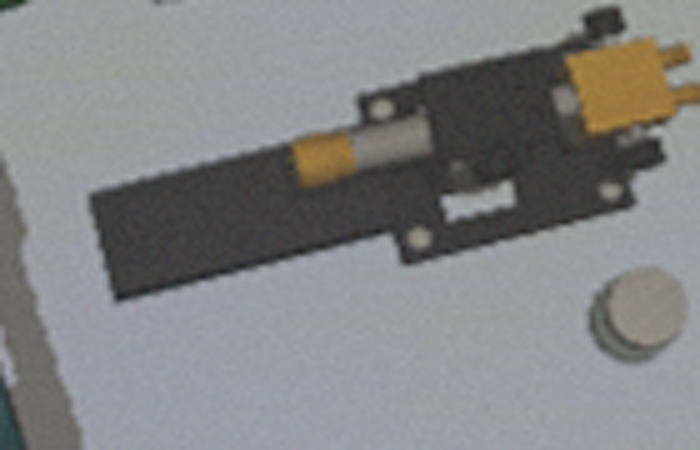

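View pics/sc7.png

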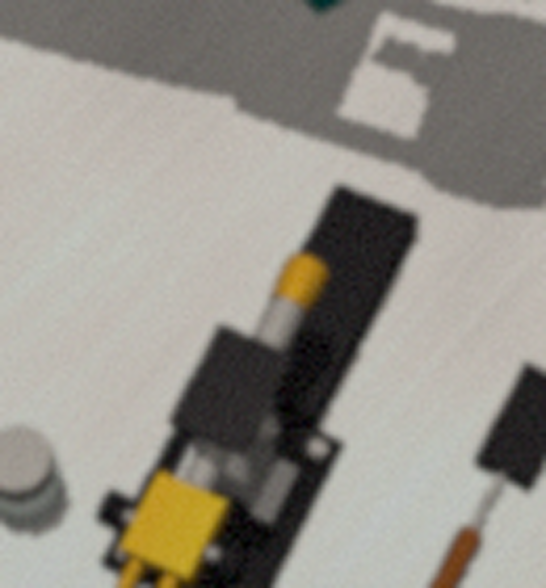

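The pad now lies under the nozzle against the plate and the nose is still up. Measuring the final fit in both views.

Run:
```python
from h import *
g=gray("pics/top7.png");C=lambda u,v:(235+u/5-.4,170+v/5-.4)
print("pad L z0",edge("top",g,C(117,300),C(390,234),0,.05,.93,3))
print("pad R z25",edge("top",g,C(90,194),C(290,146),.025,.05,.9,3))
print("far z25",edge("top",g,C(90,194),C(117,300),.025,.08,.9,3))
print("plate L z0",edge("top",g,C(403,264),C(634,206),0,.05,.95,3))
print("plate R z8",edge("top",g,C(360,96),C(420,80),.008,.1,.9,3))
print("plate front L z0",edge("top",g,C(394,238),C(403,264),0,.1,.8,2))
g=gray("pics/scene7.png");S=lambda u,v:(210+u/4.2-.38,180+v/4.2-.38)
print("S pad R z0",edge("scene",g,S(415,235),S(327,425),0,.1,.9,3))
print("S far z25",edge("scene",g,S(340,187),S(415,217),.025,.1,.9,3))
print("S pad L z25",edge("scene",g,S(340,190),S(312,250),.025,.1,.9,2))
print("S plate R z0",edge("scene",g,S(341,446),S(280,575),0,.1,.9,3))
```

```text
pad L z0 mid b [130.4  28.2] dir -0.47 deg res 0.28
pad R z25 mid b [153.3 -30.9] dir -0.15 deg res 0.40
far z25 mid b [209.1  -0.4] dir 89.73 deg res 0.51
plate L z0 mid b [-19.2  49. ] dir 0.02 deg res 0.39
plate R z8 mid b [ 28.6 -50.8] dir 0.66 deg res 0.78
plate front L z0 mid b [48.6 39. ] dir -84.21 deg res 0.35
S pad R z0 mid b [134.6 -30.4] dir 0.10 deg res 0.45
S far z25 mid b [210.7  -1.9] dir 89.82 deg res 0.53
S pad L z25 mid b [183.2  27.9] dir 0.53 deg res 0.28
S plate R z0 mid b [  4.8 -48.9] dir -0.14 deg res 0.24
```

The pad reads about 1 mm off centre and square within about 0.3°. I seat it with a light push of the shut fingers on the middle of its far end.

drive_tool([
  [-10, 0, 0],
  [-30, 0, 0],
  [-55, 0, 5],
  [-75, 1, 20],
  [-88, 1, 40],
  [-95, 1, 60],
  [-97, 1, 76],
  [-97, 1, 88],
  [-97, 1, 94],
  [-97, 1, 94],
], turn=[0, 0, 0, 0, 0, 0, 0, 0, 0, 0], hand=0)

```text
time: 21.83
tcp_pos: [0.4742, 0.0827, 0.0099]
tcp_rot: [0.003, 0.61, 0.792, 0.003]
force: [0.3, -0.1, 0.2]
finger_gap: -0.0003
```

drive_tool([
  [-2, 0, 0],
  [-5, 0, 0],
  [-8, 0, 0],
  [-11, 0, 0],
  [-14, 0, 0],
  [-17, 0, 0],
  [-19, 0, 0],
  [-20, 0, 0],
  [-20, 0, 0],
], turn=[0, 0, 0, 0, 0, 0, 0, 0, 0])

```text
time: 22.58
tcp_pos: [0.4793, 0.0632, 0.0099]
tcp_rot: [0.003, 0.611, 0.792, 0.004]
force: [0.5, 0.5, -0.6]
finger_gap: 0.0001
```

Run:
```python
from h import *
info(ctrl.read_state())
```

```text
t 22.58 tcp [479.3  63.2   9.9] burner xy [225.7  -1.5] tool y heading 14.74 tilt [ 0.009  0.002 -1.   ] F [ 0.5  0.5 -0.6] Fb [ 0.3 -0.6] gap 0.1
```

drive_tool([
  [-0.7, 0, 0],
  [-1.4, 0, 0],
  [-2.1, 0, 0],
  [-2.8, 0, 0],
  [-3.5, 0, 0],
], turn=[0, 0, 0, 0, 0])

```text
time: 23.0
tcp_pos: [0.4801, 0.0602, 0.0099]
tcp_rot: [0.002, 0.611, 0.792, 0.004]
force: [-2.8, 9.5, 1.6]
finger_gap: 0.0
```

drive_tool([
  [-0.5, 0, 0],
  [-1, 0, 0],
  [-1.5, 0, 0],
], turn=[0, 0, 0])

```text
time: 23.25
tcp_pos: [0.4801, 0.0601, 0.0099]
tcp_rot: [0.001, 0.611, 0.792, 0.005]
force: [-5.5, 19.5, 3.8]
finger_gap: -0.0001
```

It took 20 N without moving, so it is firmly seated. Backing off.

drive_tool([
  [1, 0, 0],
  [4, 0, 0],
  [10, 0, 0],
  [20, 0, -2],
  [30, 0, -15],
  [40, 0, -40],
  [55, 0, -70],
  [75, 0, -105],
  [95, 0, -140],
  [110, 0, -170],
  [115, 0, -190],
  [115, 0, -190],
], turn=[0, 0, 0, 0, 0, 0, 0, 0, 0, 0, 0, 0])

```text
time: 24.25
tcp_pos: [0.45, 0.1722, 0.2054]
tcp_rot: [0.003, 0.61, 0.792, 0.007]
force: [0.1, 0.6, -0.3]
finger_gap: -0.0002
```

Run:
```python
from h import *
s=ctrl.read_state();info(s)
p,d=snapshot("top");b=cv2.cvtColor(p,cv2.COLOR_RGB2BGR);crop(b,235,375,170,260,5,"pics/tc8.png");cv2.imwrite("pics/top8.png",b)
P=cloud("top",d)*1000
hsv=cv2.cvtColor(b,cv2.COLOR_BGR2HSV)[160:235,340:385];B=P[160:235,340:385]
mm=(hsv[...,0]>12)&(hsv[...,0]<30)&(hsv[...,1]>120)&(B[...,2]>80);q=B[mm];bb=np.c_[w2b(q),q[:,2]]
bb=bb[(np.abs(bb[:,1])<18)&(bb[:,0]>-97)]
print("head slope",np.linalg.lstsq(np.c_[bb[:,:2],np.ones(len(bb))],bb[:,2],rcond=None)[0])
p,d=snapshot("scene");b=cv2.cvtColor(p,cv2.COLOR_RGB2BGR);cv2.imwrite("pics/scene8.png",b)
g=gray("pics/top8.png");C=lambda u,v:(235+u/5-.4,170+v/5-.4)
print("pad L z0",edge("top",g,C(117,300),C(390,234),0,.05,.93,3))
print("pad R z25",edge("top",g,C(90,194),C(290,146),.025,.05,.9,3))
print("far z25",edge("top",g,C(90,194),C(117,300),.025,.08,.9,3))
print("plate L z0",edge("top",g,C(403,264),C(634,206),0,.05,.95,3))
g=gray("pics/scene8.png");S=lambda u,v:(210+u/4.2-.38,180+v/4.2-.38)
print("S pad R z0",edge("scene",g,S(415,235),S(327,425),0,.1,.9,3))
print("S far z25",edge("scene",g,S(340,187),S(415,217),.025,.1,.9,3))
print("S pad L z25",edge("scene",g,S(340,190),S(312,250),.025,.1,.9,2))
print("S plate R z0",edge("scene",g,S(341,446),S(280,575),0,.1,.9,3))
```

```text
t 24.25 tcp [450.  172.2 205.4] burner xy [338.6  -1. ] tool y heading 14.84 tilt [ 0.013  0.008 -1.   ] F [ 0.1  0.6 -0.3] Fb [ 0.6 -0.3] gap -0.2
head slope [ 9.08036359e-02 -1.07535166e-02  1.07885955e+02]
pad L z0 mid b [130.4  28.2] dir -0.47 deg res 0.28
pad R z25 mid b [153.3 -31.1] dir -0.33 deg res 0.34
far z25 mid b [209.1  -0.4] dir 89.41 deg res 0.49
plate L z0 mid b [-19.2  48.9] dir 0.02 deg res 0.37
S pad R z0 mid b [134.6 -30.2] dir -0.14 deg res 0.38
S far z25 mid b [210.9  -1.8] dir 89.89 deg res 0.45
S pad L z25 mid b [183.2  28.1] dir 3.08 deg res 0.28
S plate R z0 mid b [  4.8 -48.9] dir 0.06 deg res 0.20
```

View pics/scene8.png

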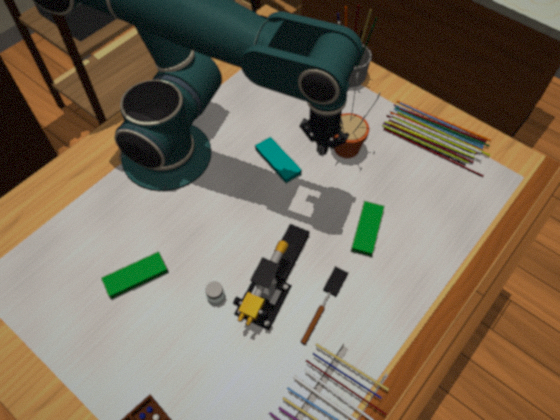

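View pics/tc8.png

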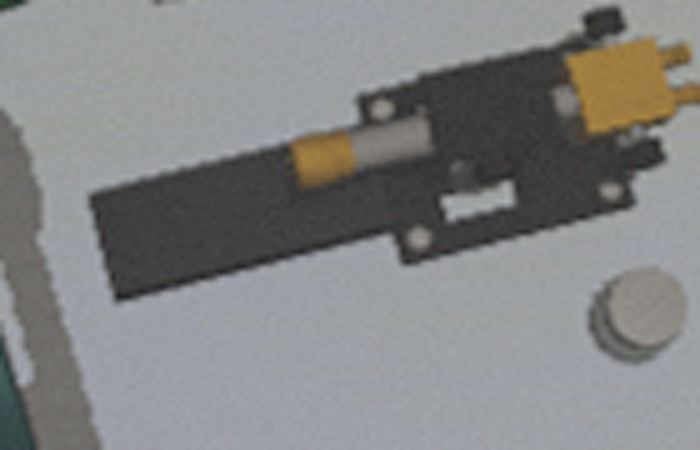

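Run:
```python
from h import *
a=cv2.imread("pics/top0.png").astype(int);b=cv2.imread("pics/top8.png").astype(int)
for n,(x0,x1,y0,y1) in dict(jar=(350,375,220,245),paddle=(260,345,142,172),pot=(105,155,220,268)).items():
    print(n,np.abs(a-b)[y0:y1,x0:x1].mean().round(1))
print(ctrl.hand_in())
```

```text
jar 12.2
paddle 11.7
pot 11.4
the job is handed in; nothing more can be done
None
```

I pressed the valve block down onto the stop screw, so the nose is up. I then slid the graphite pad along the bench under it, against the base plate's front edge. The job is handed in at about 24 s of the 58 s, and no verdict was reported.

- **Head:** it landed at a tilt of about 0.1 rad. The force rose from 3 N to 18 N there while the block almost stopped moving. The final depth view reads about 0.09 rad, against 0.096 right after I lifted off. That difference is probably depth noise; I did not press again to check.
- **Pad:** I gripped it lightly by its sides and slid it until it touched the plate at about 12 N. After letting go I pushed its far end with the shut fingers at up to 20 N, and it did not move. Its far end is at x = 209 to 211 mm, where home would put it at 210.
- **Centring and squareness:** both views show the pad about 1 mm to the burner's right of centre, close to what the measurement can resolve, so I left it. Most edges agree on square within about 0.5°. One short edge in the scene view read 3° on the last look, against 0.5° before, and I took it as a bad fit. No gap shows at the plate.
- **Other things:** the jar, paddle and look-alike bars look unmoved in the pictures. A before/after check of the jar, paddle and pot gave the same small difference for all three, which I read as image noise. The arm touches nothing.

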